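Seat a ferrule carrier in the hidden socket of an inspection turntable

ROBOT

A 6-joint arm with a two-finger parallel gripper is mounted at the origin on the work surface. World frame = base frame: x ahead of the robot, y to its left, z up, the work surface at z = 0. Lengths are in mm, angles in rad, forces in N, time in s.
With the tool pointing down it reaches from about 425 to 1125 mm from the base axis. Payload 14.9 kg.
Tool frame: the origin (TCP) lies at the very end of the fingers, on their centre line; the grasp point (between the pads) lies 19 mm behind it (manip.grip_depth is the distance from the TCP to the grasp point, in mm); z points along the fingers, y is the direction in which the jaws open and shut (so a half turn about z gives the same grasp; the last joint's range is limited). The gripper opens to 91 mm and grips with 3 to 60 N. Pads are 32 mm wide; open, the fingers measure 118 mm over their backs; the gripper's body (76 mm by 178 mm) begins 60 mm behind the grasp point.
Start: joints at [-1.361, 0.379, 1.734, -0, 1.028, -0.033], TCP at [168.29, -679.483, 213.932] pointing down, gripper open.
Joint ranges: [-2.77, 2.77], [-0.74, 2.19], [0, 2.66], [-1.06, 4.2], [0.31, 2.87], [-3.08, 3.08]. Speed limits (rad/s): [1.89, 1.89, 2.39, 3.14, 3.14, 3.14].

INTERFACE

Orientations are given as a rotation vector (axis times angle).
In Python, from plant import manip gives the robot as it stands.
- The arm moves only by the shell command python3 -m handwheel 'ROWS' [FORCE]. ROWS is JSON, a list of rows, each a list of 3 entries, a list of its own where there are three numbers: the gripper's target within -1 to 1 (fully open at 1, half-way at 0, shut at -1), then the shift along the tool's x, y, z in mm, then the turn about the tool's z in rad. A call has 1 to 10 rows; each row is the pose to reach, as a shift and turn from the pose commanded when the call began, along the tool's axes at that moment; what a row does not reach only later rows make up. A row lasts 1/12 s, in which the tool goes at most 41.7 mm and 7.16 degrees, less where a joint would pass 70% of its speed; a pose out of reach is approached as far as the arm can. A call with a gripper value outside its range is refused whole. The fingers move at their own pace and stop on an object; FORCE is the grip in N (left out, the last holds). Time passes only in rows, so rows that repeat a pose let the fingers close. It gives the time, the measured TCP pose, the force and the opening at its end, in the units of the state.
- manip.read_state(): the state, without advancing time (a new reading comes with each control period).
- manip.snapshot(name): name is "scene" or "top" or "wrist"; returns a dict with "color" (384x512x3 uint8, red, green, blue), "fx", "fy", "cx", "cy" (pixels), "xyz" and "rotation" of the camera in the world. Camera axes: x right, y down, z forward; pixel columns grow to the right and rows downward; lengths in mm; the calibration is good to about 2 mm. A picture is of the moment at which its call begins. There is no depth.
- manip.sign_off(): hands the job in, once; it reports no verdict.
The state is a dict: "t": time; "joint_pos": joint angles; "qd": joint speeds; "joint_torque": joint torques, N m; "tcp_pos": TCP position; "tool_rot": TCP orientation; "contact_force": force on the tool from outside, world axes, zero at the start; "torque": the same for the moment, N m; "grip_width": finger opening in mm.
Only numpy, scipy, OpenCV 4.12 (cv2) and the standard library are available. Lean on these libraries where they do the work, as an engineer would, in place of code of your own. Each camera call takes 0.05 s, during which the arm holds its last target.

TASK

Take the white ferrule carrier by its square black grip out of the two-place stand and mount it on the inspection turntable: its spigot belongs in the socket hidden somewhere in the open middle of the raised seat ring, under a flush sprung dust plug. Set the spigot down lightly on the face inside the ring and feel for the socket, for instance sweeping in a widening spiral under light pressure, never bearing down hard, until the spigot drops in. Then lower the carrier, still held, until its disc lies fully home and flat on the seat ring, let go, and leave everything else as it stands.

Things in the scene. Friction and masses are not known exactly. Their poses are not given: they have to be found in the camera images.
- carrier: Loose carrier, 0.24 to 0.44 kg: white disc 84 mm across, 8 mm thick, a steel spigot below, a black square grip above, eight ferrule heads 4 mm proud of the disc's top at 33 mm radius. Origin: centre of the disc's underside, z up, x and y square to the grip's faces. It starts hanging by its disc in either place of the stand, spigot in the hole, any yaw
- grip (a point): Middle of the carrier's upright grip, 20 x 20 mm square, reaching from 8 to 56 mm above the disc's underside; this point lies 34 mm above it, on the carrier's axis
- spigot_tip (a point): Centre of the flat foot of the carrier's spigot (14 mm diameter, 16 mm long, 1 mm chamfer at the foot), on the carrier's axis 16 mm below its origin
- stand: Fixed grey storage block 110 x 220 x 36 mm with two blind holes 18 mm wide, 26 mm deep, at y = -55 and +55 mm of its own frame; one holds the carrier, the other the setting weight. Origin at the centre of its underside, z up. It stands on the left or the right of the bench, the turntable on the other side
- turntable: Fixed inspection turntable; it does not rotate now. Black housing 280 x 280 mm, 60 mm high; round aluminium platen 230 mm across, top 87 mm above the bench; on its middle the raised seat ring, 100 mm outside and 44 mm inside diameter, 3 mm high. Origin: centre of the housing's underside, z up, x and y along its edges
- seat (a point): Centre of the seat ring's opening at the height of the ring's top, 90 mm above the bench. The carrier's origin comes to this height when home, the disc flat on the ring and covering its opening, off this centre sideways by as much as the socket is. While the spigot still stands on the face inside, the disc is 13 mm above the ring
- face (a point): Centre of the opening, 3 mm lower, on the plain rigid steel face inside the ring. The socket, a blind hole 15.5 mm wide (0.8 mm chamfer), 21 mm deep, lies anywhere up to 6 mm from here along each of the turntable's x and y (trimmed on slides below); nothing measures where. A plug of the same steel closes it flush and yields to the spigot at 0.8 N, 1.3 N when home
- weight: Bystander, loose: steel setting weight, 58 mm across and 18 mm high with a round knob 24 mm across up to 42 mm high and a spigot below, in the other place of the stand. Origin at the centre of its underside (without spigot)
- ring_gauge: Bystander, loose: steel ring 34 mm across, 20 mm bore, 12 mm high, lying on a corner of the turntable's housing (60 mm above the bench). Origin at the centre of its underside
- solvent: Bystander, loose: yellow dispenser bottle 54 mm across, 115 mm high, at the left. Origin at the centre of its underside
- jar: Bystander, loose: white jar with a steel cap, 60 mm across, 75 mm high, at the right. Origin at the centre of its underside
- tape: Bystander, loose: roll of paper tape 72 mm across, 19 mm high, lying flat at the far side. Origin at the centre of its underside
- puck: Bystander, loose: plain steel puck 68 mm across, 16 mm high, at the far side. Origin at the centre of its underside
- tray: Bystander, loose: clear three-part tray 85 x 125 x 22 mm at the left. Origin at the centre of its underside
- tweezers: Bystander, loose: steel tweezers 135 mm long lying at the right. Origin in their middle on the bench
Mind the look-alikes: they are no part of the job. Leave any orange, pink or purple look-alike of the carrier alone.

How it is judged (in metres and radians):
On the way, in this order (a step that is already met when the one before it is completed fails the run):
1. the carrier is lifted clear out of the stand (its spigot's foot above the stand's top) (z of spigot_tip in the frame of stand above 0.045 m), for 0.2 s.
2. the spigot's foot is set down inside the seat ring's opening (horizontal distance between spigot_tip and seat below 0.016 m and z of spigot_tip in the frame of seat below 0 m and contact force between carrier and turntable above 0.3 N), for 0.05 s.
3. the carrier is lowered onto the ring still held between the fingers, not dropped (z of carrier in the frame of seat below 0.004 m and contact force between the fingers and carrier above 0.5 N), for 0.1 s.
At the end, for the whole second after the job is handed in: The carrier is home: its disc lies flat on the seat ring (underside within 2 mm of the ring's top, less than 0.04 rad off level), its axis within 12 mm of the ring's centre with the spigot in the socket, at rest and released (horizontal distance between carrier and seat below 0.012 m and z of carrier in the frame of seat between -0.003 and 0.002 m and angle between carrier's own z axis and vertical below 0.04 rad and linear speed of carrier below 0.01 m/s); the robot touches nothing.
It fails at once if the carrier is pressed or knocked on the turntable with more than 35 N (contact force between carrier and turntable above 35 N).
It fails at once if a bystander is pushed away from where it stood (15 mm for the setting weight and the ring gauge, 20 mm for the others) (distance of any of weight, ring_gauge from where it was at the start of the episode above 0.015 m or distance of any of solvent, jar, tape, puck, tray, tweezers from where it was at the start of the episode above 0.02 m).
It also fails if it takes over 72 s, if anything falls off the work surface, if the arm or the gripper's body presses on something with over 40 N, if the wrist force passes 120 N, or if a joint passes its speed limit or range.

## Working session

There is one attempt and no reset: what is moved stays moved. The work goes in short steps, Python scripts to look and compute and a shell command to move; the robot and the scene stay as the last step left them, time stands still between calls to the robot, and variables do not carry over. Pictures are saved under pics/ and viewed, and the job is handed in when it is done.

```bash
mkdir -p pics
cat > h.py <<'E'
import numpy as np,cv2
from plant import manip
def snap(n,f):
    s=manip.snapshot(n); cv2.imwrite(f'pics/{f}.png',s['color'][:,:,::-1]); 
    np.savez(f'pics/{f}.npz',**{k:np.array(v) for k,v in s.items()}); return s
def ray(s,u,v):
    d=np.array([(u-float(s['cx']))/float(s['fx']),(v-float(s['cy']))/float(s['fy']),1.])
    R=np.array(s['rotation'],float)
    if R.size==3: R=cv2.Rodrigues(R.reshape(3,1))[0]
    return np.array(s['xyz'],float),R@d
def onz(s,u,v,z):
    o,d=ray(s,u,v); return o+d*(z-o[2])/d[2]
def proj(s,p):
    R=np.array(s['rotation'],float)
    if R.size==3: R=cv2.Rodrigues(R.reshape(3,1))[0]
    c=R.T@(np.array(p,float)-np.array(s['xyz'],float)); return np.array([s['fx']*c[0]/c[2]+s['cx'],s['fy']*c[1]/c[2]+s['cy']])
E
python3 - <<'E'
from h import *
for n in ['scene','top','wrist']:
    s=snap(n,n+'0'); print(n,s['fx'],s['fy'],s['cx'],s['cy'],s['xyz'],np.array(s['rotation']).round(3).tolist())
    
print(manip.read_state())
E
```

```text
scene 381.41006194254874 381.41006194254874 256.1058203779177 196.634469450711 [1162.47830844  977.67608927  993.22694647] [-0.691, -2.564, 1.234]
top 477.3358008667306 477.3358008667306 263.52682437073844 187.31915490366384 [ 390.78288399  -10.6080877  1795.00365762] [-2.139, 2.17, -0.107]
wrist 270.87890506406444 270.87890506406444 254.27249226937815 192.55698521271802 [ 246.85762256 -659.53619498  384.15385259] [2.284, -1.786, -0.264]
{'t': 0.15, 'joint_pos': array([-1.36127522e+00,  3.79278602e-01,  1.73465440e+00, -6.24717674e-06,
        1.02847984e+00, -3.33409097e-02]), 'qd': array([ 0.00076567, -0.00127406,  0.00124392, -0.00140977,  0.00108745,
        0.00084556]), 'joint_torque': array([-4.10391622e-04, -7.64109993e+01, -4.34654760e+01,  6.50796667e-02,
        4.09796170e-02, -5.79768971e-05]), 'tcp_pos': array([ 168.23975128, -679.17144215,  213.44172405]), 'tool_rot': array([-3.11764780e+00, -3.80456046e-01,  1.21682301e-04]), 'contact_force': array([-0.03378883, -0.05812142, -0.15477184]), 'torque': array([ 0.02771594, -0.03848783,  0.05140758]), 'grip_width': 90.89487600156555}
```

View pics/scene0.png

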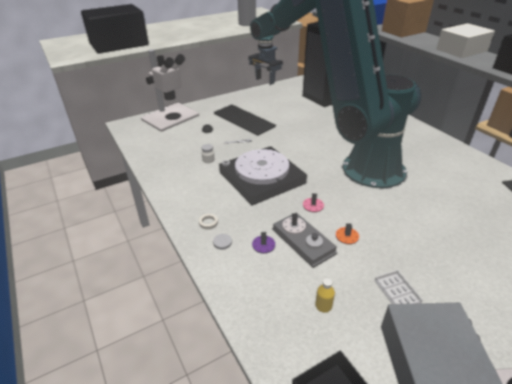

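View pics/top0.png

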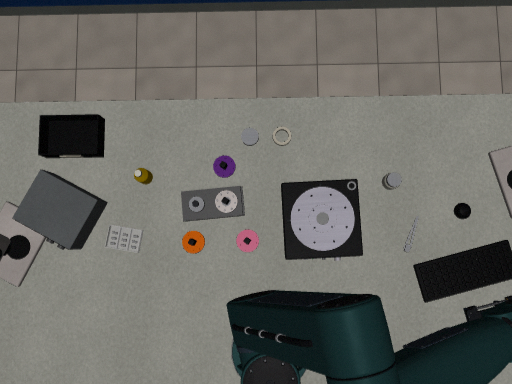

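View pics/wrist0.png

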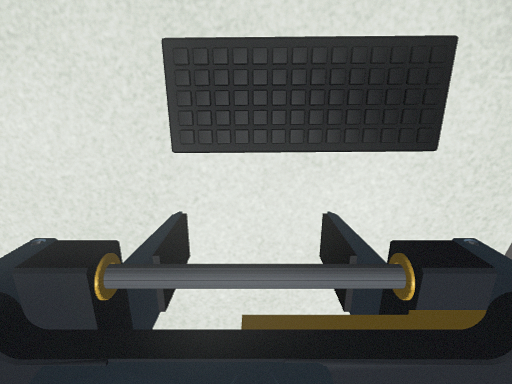

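The top view shows the white carrier in the right place of the stand at about (226,201). The weight is at (196,204), the turntable centre at about (322,219) and the ring gauge at (351,185). The look-alikes are purple, orange and pink. Next I'll measure these.

Run:
```python
from h import *
s=dict(np.load('pics/top0.npz')); im=s['color'][:,:,::-1].copy()
c=cv2.resize(im[120:270,120:420],None,fx=2.6,fy=2.6,interpolation=cv2.INTER_CUBIC); cv2.imwrite('pics/topcrop.png',c)
g=cv2.cvtColor(im,cv2.COLOR_BGR2GRAY)
# white disc in stand
m=np.zeros_like(g); 
def blob(roi,cond):
    x0,y0,x1,y1=roi; m=(cond[y0:y1,x0:x1]*255).astype(np.uint8)
    n,l,st,ce=cv2.connectedComponentsWithStats(m); 
    for i in np.argsort(-st[1:,4])[:3]+1: print(st[i]+np.array([x0,y0,0,0,0]),ce[i]+[x0,y0])
blob((205,180,245,222),g>185)
blob((280,175,365,265),g>110)
blob((270,170,372,268),g<60)
blob((212,188,240,214),g<60)
for n,p,z in [('carrier',(226.5,201.5),44),('tt',(322,219),87),('rg',(351,185),72)]: print(n,onz(s,*p,z))
```

```text
[ 291  187   64   64 3130] [322.12875399 218.3201278 ]
[ 280  175   85   90 1558] [325.35173299 220.45956354]
[351 182   5   8  12] [353.58333333 185.25      ]
[ 281  179   82   81 2601] [319.17416378 220.7420223 ]
[349 183   5   5  22] [351.09090909 185.09090909]
[346 226   1   2   2] [346.  226.5]
[222 197   8   8  38] [225.26315789 200.39473684]
carrier [543.48879309 153.11145844  44.        ]
tt [ 472.00653334 -191.80714666   87.        ]
rg [ 594.31448526 -301.70836139   72.        ]
```

View pics/topcrop.png

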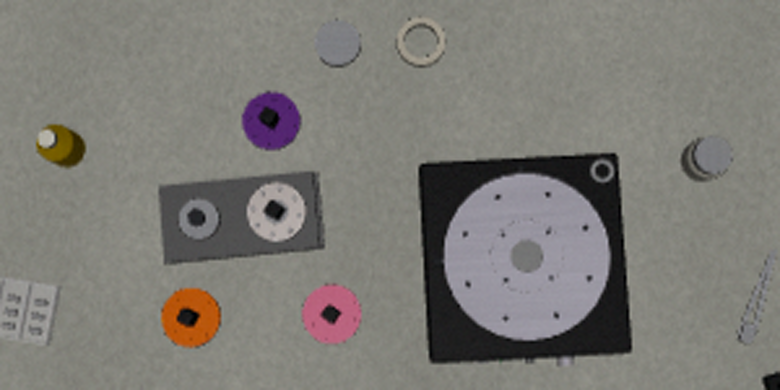

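```bash
python3 -m handwheel '[[1,[30,-26,-10],0],[1,[66,-58,-20],0],[1,[100,-88,-30],0],[1,[132,-117,-40],0],[1,[164,-146,-47],0],[1,[196,-174,-47],0],[1,[228,-202,-47],0],[1,[260,-230,-47],0],[1,[292,-258,-47],0],[1,[324,-286,-47],0]]' 20; python3 -c "
from h import *
s=manip.read_state();print(s['joint_pos'],s['qd']);R=cv2.Rodrigues(s['tool_rot'])[0];print(R.round(3));print(R.T@(np.array([465,131,262])-s['tcp_pos']))"
```

```text
t: 0.98
tcp_pos: [402.6, -339.4, 261.0]
tool_rot: [3.118, 0.38, 0.0]
contact_force: [-0.0, -0.4, 0.5]
grip_width: 91.5
[-7.44660711e-01  4.40006997e-02  2.05193855e+00  4.64048755e-05
  1.04541045e+00  5.83598085e-01] [ 0.93172549 -0.10802323  0.11152577  0.00287842 -0.00874829  0.92713873]
[[ 0.971  0.24   0.   ]
 [ 0.24  -0.971 -0.   ]
 [ 0.     0.    -1.   ]]
[ 173.51259154 -441.63965092   -1.02448475]
```

```bash
python3 -m handwheel '[[1,[14,-38,0],0],[1,[28,-76,0],0],[1,[42,-114,0],0],[1,[56,-152,0],0],[1,[70,-190,0],0],[1,[84,-228,0],0],[1,[98,-266,0],0],[1,[112,-304,0],0],[1,[126,-342,0],0],[1,[140,-380,0],0]]'; python3 -m handwheel '[[1,[10,-26,0],0],[1,[19,-46,0],0],[1,[19,-50,0],0],[1,[19,-50,0],0]]';python3 - <<'E'
from h import *
snap('wrist','w1')
s=manip.read_state();print(s['t'],s['tcp_pos'],s['joint_pos'],s['qd'].round(2))
E
```

```text
t: 1.82
tcp_pos: [446.1, 63.3, 261.1]
tool_rot: [3.118, 0.38, 0.001]
contact_force: [1.0, -0.6, 0.1]
grip_width: 91.1
t: 2.15
tcp_pos: [452.6, 115.3, 260.7]
tool_rot: [3.118, 0.384, -0.001]
contact_force: [-0.6, 0.1, -0.3]
grip_width: 91.4
2.2 [452.593009   114.45931144 260.72094267] [ 1.97842791e-01 -6.46263390e-02  2.15994514e+00 -1.40637839e-04
  1.04682213e+00  1.52459581e+00] [-0.03 -0.01  0.01 -0.    0.   -0.01]
```

View pics/w1.png

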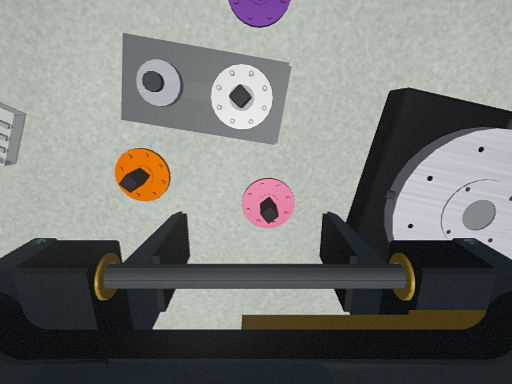

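The wrist view shows the white carrier disc at about (241,96), with its grip turned roughly 45° in the image. The weight is at (158,83) and the pink look-alike at (268,203).

```bash
cat > m.py <<'E'
from h import *
def measure(f,roi):
    s=dict(np.load(f'pics/{f}.npz')); im=s['color']; g=cv2.cvtColor(im,cv2.COLOR_RGB2GRAY); x0,y0,x1,y1=roi
    c=cv2.resize(im[y0:y1,x0:x1,::-1],None,fx=6,fy=6,interpolation=cv2.INTER_CUBIC); cv2.imwrite('pics/'+f+'c.png',c)
    m=(g[y0:y1,x0:x1]>190).astype(np.uint8)
    cn=max(cv2.findContours(m,cv2.RETR_EXTERNAL,cv2.CHAIN_APPROX_NONE)[0],key=cv2.contourArea)
    P=np.array([onz(s,p[0][0]+x0,p[0][1]+y0,44)[:2] for p in cv2.convexHull(cn)],np.float32)
    e=cv2.fitEllipse(P); print('disc z44',e)
    m=(g[y0:y1,x0:x1]<75).astype(np.uint8)
    n,l,st,ce=cv2.connectedComponentsWithStats(m)
    i=1+np.argmax(st[1:,4]); print('dark',st[i],ce[i]+[x0,y0])
    return s,e
E
python3 - <<'E'
from m import *
measure('w1',(200,55,285,140))
E
```

```text
disc z44 ((543.745361328125, 156.19845581054688), (82.29402923583984, 82.37095642089844), 133.78150939941406)
dark [ 29  30  22  23 293] [239.95904437  95.97952218]
```

View pics/w1c.png

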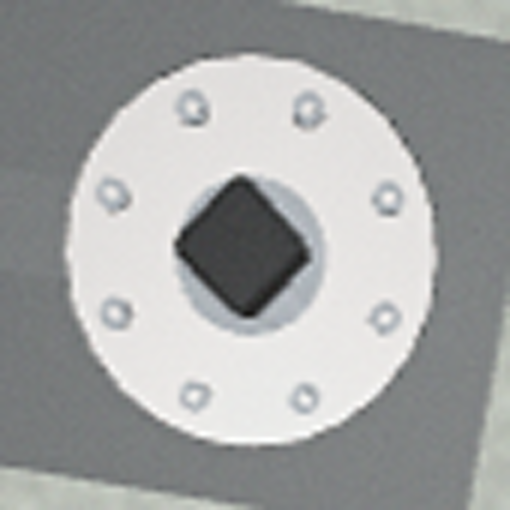

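Run:
```python
from m import *
s=dict(np.load('pics/w1.npz'))
C=[(240,176),(175,244),(250,318),(309,256)]
P=np.array([onz(s,200+(a-2.5)/6,55+(b-2.5)/6,92)[:2] for a,b in C]); print(P.round(1),P.mean(0))
for i in range(4):
    d=P[(i+1)%4]-P[i]; print(np.linalg.norm(d),np.degrees(np.arctan2(d[1],d[0])))
st=manip.read_state();R=cv2.Rodrigues(st['tool_rot'])[0]; print('tool x yaw',np.degrees(np.arctan2(R[1,0],R[0,0])),st['joint_pos'])
print('cam',s['xyz']-st['tcp_pos'])
```

```text
[[556.1 159.1]
 [540.8 168.7]
 [530.9 151.2]
 [545.1 142.5]] [543.23286513 155.36009015]
18.006243321059177 147.8978862362663
20.133939951529133 -119.58642256506016
16.59354233539921 -31.253764765490992
19.875941043106387 56.36763760268224
tool x yaw 13.986683242032848 [ 1.97842791e-01 -6.46263390e-02  2.15994514e+00 -1.40637839e-04
  1.04682213e+00  1.52459581e+00]
cam [ 78.68727318  20.84929251 170.74817201]
```

```bash
python3 -m handwheel '[[1,[12,-2,10],-0.1],[1,[26,-5,25],-0.22],[1,[40,-8,42],-0.34],[1,[55,-10,60],-0.46],[1,[70,-13,78],-0.58],[1,[85,-16,94],-0.7],[1,[95,-18,104],-0.775],[1,[98.2,-18.1,110],-0.775],[1,[98.2,-18.1,110],-0.775],[1,[98.2,-18.1,110],-0.775]]';python3 - <<'E'
from h import *
snap('wrist','w2')
st=manip.read_state();R=cv2.Rodrigues(st['tool_rot'])[0]; print('tool x yaw',np.degrees(np.arctan2(R[1,0],R[0,0])),st['joint_pos'],st['tcp_pos'])
E
```

```text
t: 3.03
tcp_pos: [543.5, 154.6, 151.0]
tool_rot: [-2.746, -1.526, 0.001]
contact_force: [0.2, -0.6, -0.3]
grip_width: 91.3
tool x yaw 58.14135435429067 [ 2.36177513e-01  2.55862650e-01  2.03819072e+00 -5.41438986e-05
  8.47342968e-01  7.92251622e-01] [543.63807517 154.79093904 151.49218176]
```

View pics/w2.png

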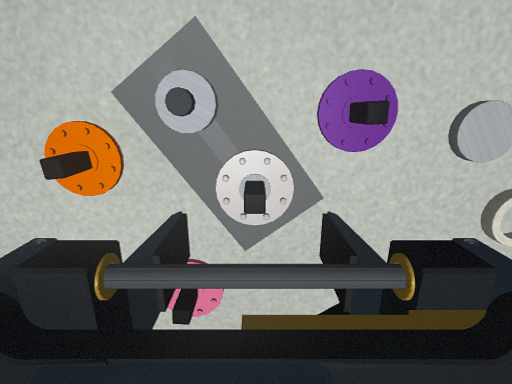

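The grip sits centred between the fingers at (255,197) and its faces line up with the jaws, so I'll descend and grip.

```bash
python3 -m handwheel '[[1,[0,0,20],0],[1,[0,0,45],0],[1,[0,0,68],0],[1,[0,0,84],0],[1,[0,0,93],0],[1,[0,0,96],0],[1,[0,0,96],0],[1,[0,0,96],0]]' 25; python3 -m handwheel '[[-1,[0,0,0],0],[-1,[0,0,0],0],[-1,[0,0,0],0],[-1,[0,0,0],0],[-1,[0,0,0],0],[-1,[0,0,0],0],[-1,[0,0,0],0],[-1,[0,0,0],0]]' 25; python3 -c "
from h import *
snap('wrist','w3')"
```

```text
t: 3.75
tcp_pos: [544.5, 155.6, 56.0]
tool_rot: [2.744, 1.53, 0.002]
contact_force: [0.4, 1.0, 0.3]
grip_width: 91.3
t: 4.42
tcp_pos: [543.9, 155.5, 54.9]
tool_rot: [-2.743, -1.531, 0.0]
contact_force: [0.7, 0.4, 0.3]
grip_width: 40.6
```

View pics/w3.png

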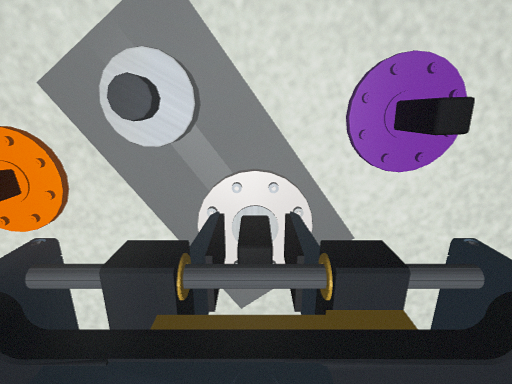

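The grip stands between the closing pads at (255,240), with the opening at 40 mm and still closing.

```bash
python3 -m handwheel '[[-1,[0,0,0],0],[-1,[0,0,0],0],[-1,[0,0,0],0],[-1,[0,0,0],0],[-1,[0,0,0],0],[-1,[0,0,0],0]]' 30; python3 -m handwheel '[[-1,[0,0,-4],0],[-1,[0,0,-8],0],[-1,[0,0,-12],0],[-1,[0,0,-16],0],[-1,[0,0,-16],0],[-1,[0,0,-16],0]]' 30; python3 -c "
from h import *
snap('wrist','w4')"
```

```text
t: 4.97
tcp_pos: [543.9, 155.5, 54.9]
tool_rot: [-2.744, -1.531, -0.0]
contact_force: [0.4, -0.4, -1.1]
grip_width: 19.8
t: 5.47
tcp_pos: [544.1, 155.6, 71.3]
tool_rot: [2.743, 1.531, 0.001]
contact_force: [-0.1, -0.3, -3.6]
grip_width: 19.7
```

View pics/w4.png

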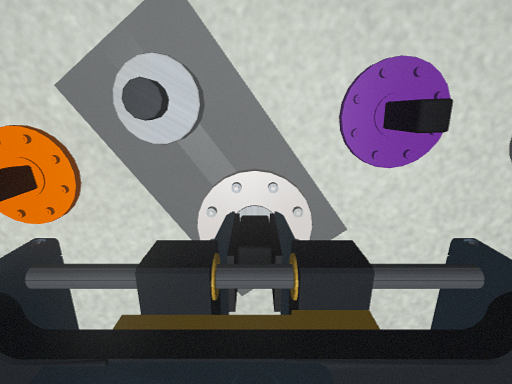

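The carrier is held at 19.7 mm opening with about 3 N of weight, clear of the neighbours. I'll lift it and carry it toward the turntable.

```bash
python3 -m handwheel '[[-1,[0,0,-15],0],[-1,[0,0,-40],0],[-1,[0,0,-70],0],[-1,[0,0,-100],0],[-1,[-10,3,-120],0],[-1,[-30,9,-130],0],[-1,[-60,17,-130],0],[-1,[-95,28,-130],0],[-1,[-130,38,-130],0],[-1,[-165,48,-130],0]]'; python3 -m handwheel '[[-1,[-35,10,0],0],[-1,[-70,21,0],0],[-1,[-105,31,0],0],[-1,[-140,41,0],0],[-1,[-175,51,0],0],[-1,[-205,60,0],0],[-1,[-232,68,0],0],[-1,[-250,73,0],0],[-1,[-257,75,0],0],[-1,[-257,75,0],0]]';python3 - <<'E'
from h import *
snap('wrist','w5'); snap('top','t5')
st=manip.read_state();R=cv2.Rodrigues(st['tool_rot'])[0]; print('tool x yaw',np.degrees(np.arctan2(R[1,0],R[0,0])),st['joint_pos'],st['tcp_pos'],st['contact_force'],st['grip_width'],st['t'])
E
```

```text
t: 6.35
tcp_pos: [497.1, -11.3, 200.8]
tool_rot: [-2.743, -1.531, 0.0]
contact_force: [1.2, -0.2, -2.9]
grip_width: 19.6
t: 7.18
tcp_pos: [426.4, -269.1, 200.7]
tool_rot: [-2.745, -1.528, 0.0]
contact_force: [0.6, 1.2, -3.9]
grip_width: 20.1
tool x yaw 58.29590359602358 [-6.06299777e-01  8.51343602e-02  2.13348887e+00  2.16733367e-04
  9.23544746e-01 -5.30897044e-02] [ 426.85187848 -267.57964453  200.70447505] [-0.01718039  0.35593905 -3.15355613] 19.827301139011286 7.2833
```

View pics/w5.png

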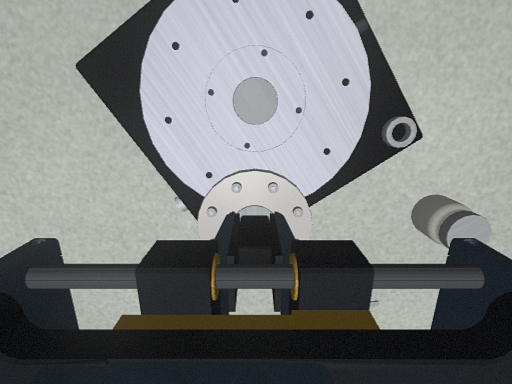

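View pics/t5.png

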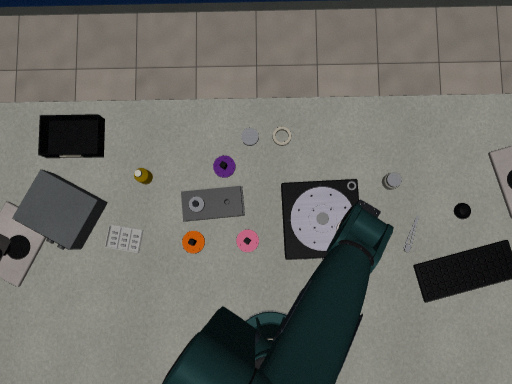

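The wrist view shows the seat opening as the darker ellipse at (255,101), the seat ring's outer edge around it and the ring gauge at (400,131). I'll fit the ellipses.

Run:
```python
from h import *
s=dict(np.load('pics/w5.npz')); im=s['color']; g=cv2.cvtColor(im,cv2.COLOR_RGB2GRAY)
print(g[101,200:310:3]); 
roi=g[60:145,205:305]
for th in (150,160,170,180):
    m=((roi<th)*255).astype(np.uint8); n,l,st,ce=cv2.connectedComponentsWithStats(m); i=1+np.argmax(st[1:,4]); 
    mm=(l==i).astype(np.uint8); cn=max(cv2.findContours(mm,cv2.RETR_EXTERNAL,cv2.CHAIN_APPROX_NONE)[0],key=cv2.contourArea)
    P=np.array([onz(s,p[0][0]+205,p[0][1]+60,90)[:2] for p in cn],np.float32)
    print(th,st[i],cv2.fitEllipse(P))
# platen at z87 : bright region
m=((g>195)*255).astype(np.uint8)
# housing corners top z60 guesses
for c in [(78,67),(421,136)]: print(c,onz(s,*c,60))
st=dict(np.load('pics/top0.npz'))
ga=cv2.cvtColor(st['color'],cv2.COLOR_RGB2GRAY)
m=((ga[165:275,270:375]<60)*255).astype(np.uint8); cn=max(cv2.findContours(m,cv2.RETR_EXTERNAL,cv2.CHAIN_APPROX_NONE)[0],key=cv2.contourArea)
r=cv2.minAreaRect(cn); B=cv2.boxPoints(r)+[270,165]; P=np.array([onz(st,*b,60)[:2] for b in B]); print('housing',P.round(1),P.mean(0))
for i in range(4): d=P[(i+1)%4]-P[i]; print(np.linalg.norm(d),np.degrees(np.arctan2(d[1],d[0])))
```

```text
[207 205 206 206 205 207 208 205 202 209 208 135 163 164 164 168 170 168
 171 166 167 166 165 165 163 164 208 202 203 200 199 210 199 200 195 174
 205]
150 [91 47  6  7 32] ((506.2974548339844, -221.71710205078125), (5.271124362945557, 5.6897125244140625), 172.5428924560547)
160 [91 47  6  7 36] ((506.3426208496094, -221.80958557128906), (5.382203102111816, 6.191860198974609), 140.36282348632812)
170 [  27   17   46   48 1634] ((473.9360046386719, -191.7099609375), (43.64540481567383, 43.70392608642578), 167.1299591064453)
180 [  27   17   46   48 1715] ((473.9813537597656, -191.8312530517578), (43.81707000732422, 44.0162353515625), 168.62025451660156)
(78, 67) [333.93466297 -64.12264331  60.        ]
(421, 136) [ 614.42481208 -321.84859489   60.        ]
housing [[ 609.1  -46.1]
 [ 620.2 -331.3]
 [ 340.6 -336.1]
 [ 329.2  -56.2]] [ 474.75588561 -192.45945353]
285.4024046398388 -87.77398747065556
279.6143840036994 -179.01849057873605
280.1213095139257 92.32303664893776
280.02390019818034 2.0640756557240945
```

Seat centre is about (474.0, -191.8): the fitted opening is 43.8 mm against 44 nominal, and the housing centre agrees within 1 mm. Turntable yaw is about +2°. I'll move above the centre with the tool x axis along the turntable's x.

```bash
python3 -m handwheel '[[-1,[8,0,0],0.1],[-1,[22,0,0],0.22],[-1,[38,0,5],0.34],[-1,[55,0,15],0.46],[-1,[70,0,28],0.58],[-1,[82,0,42],0.70],[-1,[88,0.3,52],0.82],[-1,[89.3,0.3,58],0.93],[-1,[89.3,0.3,60],0.981],[-1,[89.3,0.3,60],0.981]]' 30; python3 -m handwheel '[[-1,[0,0,0],0],[-1,[0,0,0],0],[-1,[0,0,0],0]]'
python3 - <<'E'
from h import *
snap('scene','s6')
st=manip.read_state();R=cv2.Rodrigues(st['tool_rot'])[0]; print('tool x yaw',np.degrees(np.arctan2(R[1,0],R[0,0])),st['joint_pos'],st['tcp_pos'],st['contact_force'],st['grip_width'],st['t'],R.round(4))
im=cv2.imread('pics/s6.png')[100:240,180:360]; cv2.imwrite('pics/s6c.png',cv2.resize(im,None,fx=4,fy=4,interpolation=cv2.INTER_CUBIC))
E
```

```text
t: 8.12
tcp_pos: [473.9, -190.7, 140.2]
tool_rot: [-3.14, -0.057, 0.002]
contact_force: [-0.2, -0.5, -3.6]
grip_width: 19.9
t: 8.37
tcp_pos: [474.3, -192.1, 141.3]
tool_rot: [3.141, 0.061, 0.001]
contact_force: [-0.4, -0.6, -3.6]
grip_width: 19.9
tool x yaw 2.1792532701693537 [-4.30688733e-01  1.91586211e-01  2.14602356e+00  6.26276663e-05
  8.03467812e-01  1.10202903e+00] [ 474.22939083 -192.23204234  141.23467894] [-0.05006353 -0.13471532 -4.35270618] 19.755911579612334 8.4167 [[ 9.993e-01  3.800e-02  5.000e-04]
 [ 3.800e-02 -9.993e-01 -2.000e-04]
 [ 5.000e-04  2.000e-04 -1.000e+00]]
```

View pics/s6c.png

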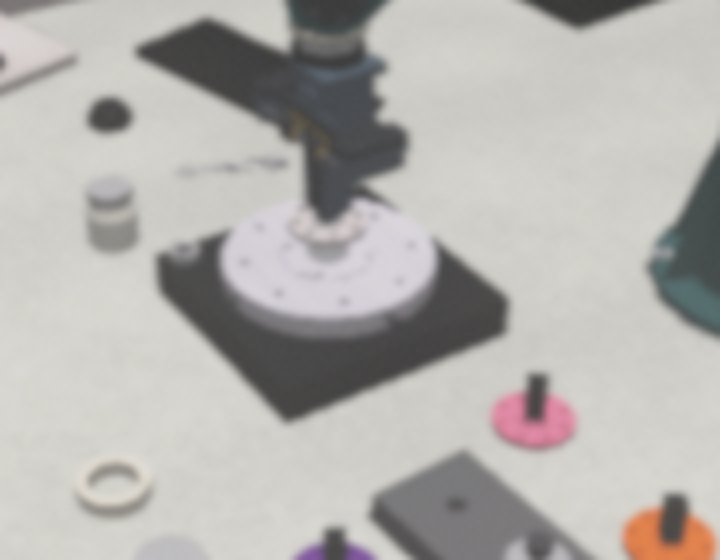

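The spigot hangs upright over the opening. Now the slow touchdown.

```bash
python3 -m handwheel '[[-1,[0,0,4],0],[-1,[0,0,9],0],[-1,[0,0,13],0],[-1,[0,0,15],0],[-1,[0,0,15.5],0],[-1,[0,0,16],0]]'; for i in 1; do python3 -m handwheel '[[-1,[0,0,0.4],0],[-1,[0,0,0.8],0],[-1,[0,0,1.2],0]]';  python3 -m handwheel '[[-1,[0,0,0.4],0],[-1,[0,0,0.8],0]]'; done
```

```text
t: 8.92
tcp_pos: [474.0, -192.3, 124.6]
tool_rot: [-3.141, -0.058, 0.001]
contact_force: [0.1, -0.4, -3.2]
grip_width: 19.9
t: 9.17
tcp_pos: [474.2, -192.4, 123.8]
tool_rot: [3.141, 0.058, 0.0]
contact_force: [0.1, -0.4, -3.6]
grip_width: 20.1
t: 9.33
tcp_pos: [474.1, -192.4, 123.0]
tool_rot: [3.141, 0.058, 0.0]
contact_force: [-0.5, 1.0, -4.0]
grip_width: 19.8
```

```bash
python3 -m handwheel '[[-1,[0,0,0.2],0],[-1,[0,0,0.4],0],[-1,[0,0,0.4],0]]';  python3 -m handwheel '[[-1,[0,0,0.2],0],[-1,[0,0,0.4],0],[-1,[0,0,0.4],0]]'; python3 -m handwheel '[[-1,[0,0,0.2],0],[-1,[0,0,0.4],0],[-1,[0,0,0.4],0]]'
```

```text
t: 9.58
tcp_pos: [474.1, -192.3, 122.5]
tool_rot: [-3.141, -0.058, 0.0]
contact_force: [-0.2, -1.2, -2.8]
grip_width: 19.8
t: 9.83
tcp_pos: [474.1, -192.3, 122.1]
tool_rot: [-3.141, -0.058, 0.0]
contact_force: [0.2, -0.1, -4.6]
grip_width: 19.8
t: 10.08
tcp_pos: [474.1, -192.3, 121.8]
tool_rot: [3.141, 0.058, 0.0]
contact_force: [-0.9, 0.4, -0.5]
grip_width: 20.1
```

```bash
python3 -m handwheel '[[-1,[0,0,0.1],0],[-1,[0,0,0.2],0],[-1,[0,0,0.2],0]]';  python3 -m handwheel '[[-1,[0,0,0],0]]'; python3 -m handwheel '[[-1,[0,0,0.2],0],[-1,[0,0,0.2],0]]'
```

```text
t: 10.33
tcp_pos: [474.2, -192.4, 121.7]
tool_rot: [3.141, 0.058, 0.0]
contact_force: [-2.2, 0.5, 5.0]
grip_width: 19.5
t: 10.42
tcp_pos: [474.2, -192.3, 121.7]
tool_rot: [3.141, 0.058, 0.0]
contact_force: [-2.6, 0.2, 5.5]
grip_width: 19.8
t: 10.58
tcp_pos: [474.2, -192.4, 121.7]
tool_rot: [3.141, 0.058, 0.0]
contact_force: [-4.4, 1.5, 8.7]
grip_width: 19.8
```

Contact is at TCP z of about 121.8 against the predicted 121.9. Stiffness is roughly 20 N/mm. I'll back off to a few N and start sweeping outward in square rings of 2 mm pitch.

```bash
f(){ tr '\n' ' ' | sed 's/tool_rot.*contact/contact/'; echo; }
python3 -m handwheel '[[-1,[0,0,-0.25],0],[-1,[0,0,-0.25],0]]' |f
python3 -m handwheel '[[-1,[1,0,0],0],[-1,[2,0,0],0]]' |f
python3 -m handwheel '[[-1,[0,1,0],0],[-1,[0,2,0],0]]' |f
python3 -m handwheel '[[-1,[-1,0,0],0],[-1,[-2,0,0],0]]' |f
python3 -m handwheel '[[-1,[-1,0,0],0],[-1,[-2,0,0],0]]' |f
```

```text
t: 10.75 tcp_pos: [474.2, -192.4, 121.7] contact_force: [-2.0, 1.5, 5.0] grip_width: 20.4 
t: 10.92 tcp_pos: [475.3, -192.3, 121.6] contact_force: [-8.2, -0.9, 10.2] grip_width: 19.9 
t: 11.08 tcp_pos: [475.9, -193.7, 121.6] contact_force: [-2.4, 6.5, 7.8] grip_width: 19.7 
t: 11.25 tcp_pos: [474.7, -194.5, 121.7] contact_force: [3.1, 1.1, 1.7] grip_width: 19.9 
t: 11.42 tcp_pos: [472.5, -194.6, 121.7] contact_force: [2.1, 0.1, 0.4] grip_width: 19.4
```

```bash
f(){ tr '\n' ' ' | sed 's/tool_rot.*contact/contact/'; echo; }
python3 -m handwheel '[[-1,[0,-1,0.05],0],[-1,[0,-2,0.05],0]]' |f
python3 -m handwheel '[[-1,[0,-1,0],0],[-1,[0,-2,0],0]]' |f
python3 -m handwheel '[[-1,[1,0,-0.05],0],[-1,[2,0,-0.1],0]]' |f
python3 -m handwheel '[[-1,[1,0,0],0],[-1,[2,0,0],0]]' |f
python3 -m handwheel '[[-1,[1,0,0],0],[-1,[2,0,0],0]]' |f
```

```text
t: 11.58 tcp_pos: [472.2, -192.8, 121.7] contact_force: [-0.1, -4.5, 3.3] grip_width: 19.7 
t: 11.75 tcp_pos: [472.1, -190.6, 121.7] contact_force: [-0.2, -4.8, 4.1] grip_width: 19.5 
t: 11.92 tcp_pos: [473.0, -190.1, 121.5] contact_force: [-8.2, -3.9, 10.5] grip_width: 19.9 
t: 12.08 tcp_pos: [474.7, -189.9, 121.4] contact_force: [-8.3, -2.4, 10.1] grip_width: 19.7 
t: 12.25 tcp_pos: [476.5, -189.6, 121.3] contact_force: [-8.6, -0.8, 10.7] grip_width: 20.1
```

Run:
```python
from h import *
snap('wrist','w7');snap('scene','s7')
st=manip.read_state();R=cv2.Rodrigues(st['tool_rot'])[0]; print(R.round(4),st['contact_force'],st['torque'],st['tcp_pos'])
im=cv2.imread('pics/s7.png')[130:190,220:300]; cv2.imwrite('pics/s7c.png',cv2.resize(im,None,fx=8,fy=8,interpolation=cv2.INTER_CUBIC))
```

```text
[[ 0.9993  0.0368 -0.003 ]
 [ 0.0368 -0.9993  0.0013]
 [-0.0029 -0.0014 -1.    ]] [-5.51318566 -0.98417514  9.24011963] [-0.21530184  1.3930638   0.00807003] [ 476.80152321 -189.61535542  121.29255757]
```

View pics/w7.png

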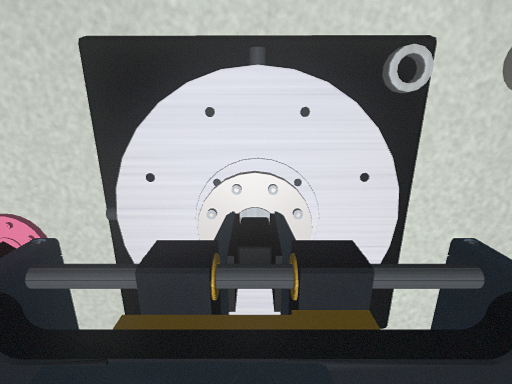

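View pics/s7c.png

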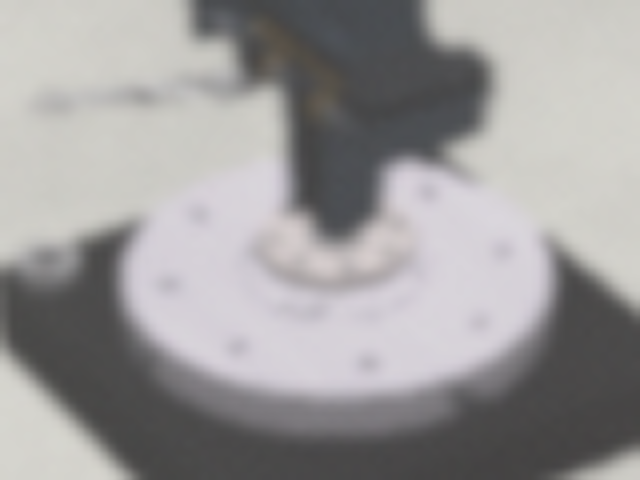

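The carrier sits unchanged in the grip, with the heads at the same pixels as before, so there's no slip. I'll continue with the 4 mm ring a little lighter.

```bash
f(){ tr '\n' ' ' | sed 's/tool_rot.*contact/contact/'; echo; }
python3 -m handwheel '[[-1,[1,0,-0.2],0],[-1,[2,0,-0.2],0]]' |f
python3 -m handwheel '[[-1,[0,1,0],0],[-1,[0,2,0],0]]' |f
python3 -m handwheel '[[-1,[0,1,0],0],[-1,[0,2,0],0]]' |f
python3 -m handwheel '[[-1,[0,1,0],0],[-1,[0,2,0],0]]' |f
python3 -m handwheel '[[-1,[-1,0,0.05],0],[-1,[-2,0,0.1],0]]' |f
python3 -m handwheel '[[-1,[-1,0,0],0],[-1,[-2,0,0],0]]' |f
```

```text
t: 12.52 tcp_pos: [478.5, -189.4, 121.3] contact_force: [-7.9, -0.3, 7.6] grip_width: 19.9 
t: 12.68 tcp_pos: [479.1, -191.1, 121.5] contact_force: [-1.6, 5.8, 8.0] grip_width: 19.8 
t: 12.85 tcp_pos: [479.5, -193.1, 121.6] contact_force: [-0.5, 5.5, 6.9] grip_width: 19.9 
t: 13.02 tcp_pos: [479.6, -195.1, 121.6] contact_force: [-0.8, 4.7, 7.4] grip_width: 19.9 
t: 13.18 tcp_pos: [478.4, -195.8, 121.7] contact_force: [3.3, 1.8, 2.1] grip_width: 20.0 
t: 13.35 tcp_pos: [476.2, -196.2, 121.7] contact_force: [3.6, 0.7, 1.7] grip_width: 19.7
```

```bash
f(){ tr '\n' ' ' | sed 's/tool_rot.*contact/contact/'; echo; }
python3 -m handwheel '[[-1,[-1,0,0],0],[-1,[-2,0,0],0]]' |f
python3 -m handwheel '[[-1,[-1,0,0],0],[-1,[-2,0,0],0]]' |f
python3 -m handwheel '[[-1,[-1,0,0],0],[-1,[-2,0,0],0]]' |f
python3 -m handwheel '[[-1,[0,-1,0],0],[-1,[0,-2,0],0]]' |f
python3 -m handwheel '[[-1,[0,-1,0],0],[-1,[0,-2,0],0]]' |f
python3 -m handwheel '[[-1,[0,-1,0],0],[-1,[0,-2,0],0]]' |f
python3 -m handwheel '[[-1,[0,-1,0],0],[-1,[0,-2,0],0]]' |f
```

```text
t: 13.52 tcp_pos: [474.1, -196.3, 121.7] contact_force: [3.1, -0.1, 1.5] grip_width: 19.9 
t: 13.68 tcp_pos: [472.1, -196.4, 121.7] contact_force: [3.0, 0.3, 2.0] grip_width: 19.7 
t: 13.85 tcp_pos: [470.1, -196.5, 121.7] contact_force: [3.2, -0.3, -0.6] grip_width: 19.9 
t: 14.02 tcp_pos: [469.8, -194.6, 121.7] contact_force: [0.1, -3.3, 1.9] grip_width: 19.9 
t: 14.18 tcp_pos: [469.9, -192.4, 121.6] contact_force: [0.5, -3.2, 1.6] grip_width: 20.0 
t: 14.35 tcp_pos: [469.9, -190.3, 121.6] contact_force: [0.5, -2.7, 0.4] grip_width: 19.9 
t: 14.52 tcp_pos: [469.8, -188.3, 121.6] contact_force: [0.7, -2.0, -0.5] grip_width: 19.9
```

```bash
f(){ tr '\n' ' ' | sed 's/tool_rot.*contact/contact/'; echo; }
python3 -m handwheel '[[-1,[1,0,0],0],[-1,[2,0,0],0]]' |f
python3 -m handwheel '[[-1,[1,0,0],0],[-1,[2,0,0],0]]' |f
python3 -m handwheel '[[-1,[1,0,0],0],[-1,[2,0,0],0]]' |f
python3 -m handwheel '[[-1,[1,0,0],0],[-1,[2,0,0],0]]' |f
python3 -m handwheel '[[-1,[1,0,0],0],[-1,[2,0,0],0]]' |f
```

```text
t: 14.68 tcp_pos: [471.2, -188.0, 121.5] contact_force: [-4.4, 0.5, 4.2] grip_width: 20.0 
t: 14.85 tcp_pos: [473.8, -188.1, 121.5] contact_force: [-1.5, -0.3, -0.5] grip_width: 20.0 
t: 15.02 tcp_pos: [476.1, -188.2, 121.6] contact_force: [-0.8, 0.1, -1.9] grip_width: 20.0 
t: 15.18 tcp_pos: [478.1, -188.2, 121.6] contact_force: [-0.8, 0.5, -1.4] grip_width: 19.9 
t: 15.35 tcp_pos: [480.0, -188.1, 121.7] contact_force: [-1.1, 0.7, -1.0] grip_width: 19.6
```

The force fell on this stroke from x≈474 onward, which could be an edge or just lighter pressing. I'll press slightly more and retrace.

```bash
f(){ tr '\n' ' ' | sed 's/tool_rot.*contact/contact/'; echo; }
python3 -m handwheel '[[-1,[0,0,0.15],0],[-1,[0,0,0.2],0]]' |f
python3 -m handwheel '[[-1,[-1,0,0],0],[-1,[-2,0,0],0]]' |f
python3 -m handwheel '[[-1,[-1,0,0],0],[-1,[-2,0,0],0]]' |f
python3 -m handwheel '[[-1,[-1,0,0],0],[-1,[-1.5,0,0],0]]' |f
python3 -m handwheel '[[-1,[-1,0,0],0],[-1,[-1.5,0,0],0]]' |f
```

```text
t: 15.52 tcp_pos: [480.1, -188.1, 121.6] contact_force: [-1.4, 0.7, 1.4] grip_width: 20.0 
t: 15.68 tcp_pos: [478.2, -188.3, 121.7] contact_force: [1.1, -0.7, -1.9] grip_width: 19.7 
t: 15.85 tcp_pos: [475.8, -188.3, 121.5] contact_force: [1.1, -1.5, -2.4] grip_width: 19.8 
t: 16.02 tcp_pos: [474.3, -188.4, 121.6] contact_force: [1.2, -0.4, -2.6] grip_width: 20.1 
t: 16.18 tcp_pos: [472.9, -188.4, 121.6] contact_force: [1.6, 0.7, -0.7] grip_width: 19.8
```

```bash
f(){ tr '\n' ' ' | sed 's/tool_rot.*contact/contact/'; echo; }
python3 -m handwheel '[[-1,[0,0,0.15],0],[-1,[0,0,0.2],0],[-1,[0,0,0.2],0]]' |f
python3 -m handwheel '[[-1,[1,0,0],0],[-1,[1.5,0,0],0]]' |f
python3 -m handwheel '[[-1,[1,0,0],0],[-1,[1.5,0,0],0]]' |f
python3 -m handwheel '[[-1,[1,0,0],0],[-1,[1.5,0,0],0]]' |f
```

```text
t: 16.43 tcp_pos: [472.9, -188.4, 121.5] contact_force: [-0.6, -0.2, 2.4] grip_width: 19.8 
t: 16.6 tcp_pos: [473.7, -188.3, 121.3] contact_force: [-7.9, -1.3, 10.5] grip_width: 20.1 
t: 16.77 tcp_pos: [475.1, -188.2, 121.2] contact_force: [-6.6, -0.9, 8.0] grip_width: 19.4 
t: 16.93 tcp_pos: [476.6, -188.1, 121.2] contact_force: [-6.3, 0.2, 5.0] grip_width: 19.9
```

Run:
```python
from h import *
snap('wrist','w8')
def disc(f):
    g=cv2.cvtColor(dict(np.load(f'pics/{f}.npz'))['color'],cv2.COLOR_RGB2GRAY).astype(np.float32)
    return g
a=disc('w5')[170:225,200:312]
for f in ['w4','w7','w8']:
    b=disc(f)[165:230,195:317]
    r=cv2.matchTemplate(b,disc('w5')[180:200,225:285].copy(),cv2.TM_CCOEFF_NORMED); 
    for nm,(x,y) in {'L':(236,188),'R':(273,188),'LL':(212,212),'RR':(297,212)}.items():
        t=disc('w5')[y-7:y+8,x-7:x+8]; t=cv2.resize(t,None,fx=5,fy=5,interpolation=cv2.INTER_CUBIC)
        s=cv2.resize(disc(f)[y-13:y+14,x-13:x+14],None,fx=5,fy=5,interpolation=cv2.INTER_CUBIC)
        r=cv2.matchTemplate(s,t,cv2.TM_CCOEFF_NORMED); l=cv2.minMaxLoc(r)[3]; print(f,nm,(np.array(l)-30)/5,r.max().round(2))
print(manip.read_state()['tool_rot'])
```

```text
w4 L [0. 0.] 0.99
w4 R [0. 0.] 0.99
w4 LL [0. 0.] 0.99
w4 RR [0. 0.] 0.99
w7 L [0.  1.8] 0.97
w7 R [0.  1.8] 0.96
w7 LL [0.2 2. ] 0.97
w7 RR [0.  1.8] 0.97
w8 L [0.2 2. ] 0.97
w8 R [0. 2.] 0.96
w8 LL [0.2 2. ] 0.98
w8 RR [-0.2  2. ] 0.98
[-3.14056868e+00 -5.80503185e-02  2.95832774e-03]
```

The heads have shifted about 2 px, so the carrier pivoted slightly (about 0.04 rad) around the jaw axis under the heavier +x drag. I'll raise the grip to 60 N, unload, go to the outer row and sweep in −x lightly, which should also straighten it.

```bash
f(){ tr '\n' ' ' | sed 's/tool_rot.*contact/contact/'; echo; }
python3 -m handwheel '[[-1,[0,0,-1.2],0],[-1,[2,-1.5,-1.2],0],[-1,[3.5,-2,-1.2],0],[-1,[3.5,-2,-1.0],0],[-1,[3.5,-2,-0.8],0],[-1,[3.5,-2,-0.6],0]]' 60 |f
python3 -m handwheel '[[-1,[0,0,0.15],0],[-1,[0,0,0.15],0]]' |f
python3 -m handwheel '[[-1,[0,0,0.15],0],[-1,[0,0,0.15],0]]' |f
```

```text
t: 17.48 tcp_pos: [480.8, -186.0, 121.8] contact_force: [0.4, 0.1, -3.2] grip_width: 19.9 
t: 17.65 tcp_pos: [480.9, -186.1, 121.8] contact_force: [-0.6, 1.0, -1.4] grip_width: 19.7 
t: 17.82 tcp_pos: [480.9, -186.1, 121.7] contact_force: [-0.6, 1.9, 0.8] grip_width: 19.6
```

```bash
f(){ tr '\n' ' ' | sed 's/tool_rot.*contact/contact/'; echo; }
python3 -m handwheel '[[-1,[-1,0,0.1],0],[-1,[-2,0,0.1],0]]' |f
python3 -m handwheel '[[-1,[-1,0,0],0],[-1,[-2,0,0],0]]' |f
python3 -m handwheel '[[-1,[-1,0,0],0],[-1,[-2,0,0],0]]' |f
python3 -m handwheel '[[-1,[-1,0,0],0],[-1,[-2,0,0],0]]' |f
python3 -m handwheel '[[-1,[-1,0,0],0],[-1,[-2,0,0],0]]' |f
python3 -m handwheel '[[-1,[-1,0,0],0],[-1,[-2,0,0],0]]' |f
python3 -m handwheel '[[-1,[-0.6,0,0],0],[-1,[-1.2,0,0],0]]' |f
```

```text
t: 17.98 tcp_pos: [479.0, -186.3, 121.6] contact_force: [0.8, 0.3, -2.7] grip_width: 19.9 
t: 18.15 tcp_pos: [476.6, -186.2, 121.5] contact_force: [0.2, -0.5, -3.2] grip_width: 19.3 
t: 18.32 tcp_pos: [474.7, -186.3, 121.5] contact_force: [0.1, -1.1, -2.2] grip_width: 19.6 
t: 18.48 tcp_pos: [472.8, -186.4, 121.6] contact_force: [1.2, 0.6, -2.3] grip_width: 20.0 
t: 18.65 tcp_pos: [470.9, -186.5, 121.6] contact_force: [0.9, 0.8, -1.3] grip_width: 19.8 
t: 18.82 tcp_pos: [468.9, -186.6, 121.6] contact_force: [2.0, -0.0, -1.8] grip_width: 20.0 
t: 18.98 tcp_pos: [467.8, -186.6, 121.6] contact_force: [0.9, 0.4, -1.2] grip_width: 19.5
```

Force was lowest around (476, -186). I'll go back there with a slight lift and probe downward.

```bash
f(){ tr '\n' ' ' | sed 's/tool_rot.*contact/contact/'; echo; }
python3 -m handwheel '[[-1,[2,0,-0.6],0],[-1,[5,0,-0.6],0],[-1,[8,0,-0.6],0],[-1,[8,0,-0.6],0],[-1,[8,0,-0.2],0],[-1,[8,0,0],0]]' |f
python3 -m handwheel '[[-1,[0,0,0.2],0],[-1,[0,0,0.2],0]]' |f
python3 -m handwheel '[[-1,[0,0,0.2],0],[-1,[0,0,0.2],0]]' |f
```

```text
t: 19.48 tcp_pos: [475.6, -186.2, 121.4] contact_force: [-0.1, 1.6, -1.0] grip_width: 19.9 
t: 19.65 tcp_pos: [475.7, -186.3, 121.4] contact_force: [-0.1, 1.1, -0.4] grip_width: 19.7 
t: 19.82 tcp_pos: [475.7, -186.3, 121.3] contact_force: [0.6, 1.1, 2.0] grip_width: 19.7
```

```bash
f(){ tr '\n' ' ' | sed 's/tool_rot.*contact/contact/'; echo; }
python3 -m handwheel '[[-1,[0,-0.5,-0.05],0],[-1,[0,-1,-0.1],0]]' |f
python3 -m handwheel '[[-1,[0,-0.5,0],0],[-1,[0,-1,0],0]]' |f
python3 -m handwheel '[[-1,[0.5,0,0],0],[-1,[1,0,0],0]]' |f
python3 -m handwheel '[[-1,[0,0.7,0],0],[-1,[0,1.2,0],0]]' |f
```

```text
t: 19.98 tcp_pos: [475.7, -185.5, 121.4] contact_force: [0.7, -2.5, -0.3] grip_width: 20.1 
t: 20.15 tcp_pos: [475.7, -184.5, 121.4] contact_force: [-1.1, -1.8, -0.1] grip_width: 19.8 
t: 20.32 tcp_pos: [476.2, -184.2, 121.2] contact_force: [-4.0, -2.7, 3.5] grip_width: 19.4 
t: 20.48 tcp_pos: [476.4, -185.1, 121.1] contact_force: [-0.3, 3.3, 2.6] grip_width: 19.3
```

I'll rescan more consistently at N≈5, with strokes along the jaw axis (tool y), which is the stiff direction. First the column at x≈476.4.

```bash
f(){ tr '\n' ' ' | sed 's/tool_rot.*contact/contact/'; echo; }
python3 -m handwheel '[[-1,[0,1,0],0],[-1,[0,2,0],0]]' |f
python3 -m handwheel '[[-1,[0,1,0],0],[-1,[0,2,0],0]]' |f
python3 -m handwheel '[[-1,[0,1,0],0],[-1,[0,2,0],0]]' |f
python3 -m handwheel '[[-1,[0,1,0],0],[-1,[0,2,0],0]]' |f
python3 -m handwheel '[[-1,[0,1,0],0],[-1,[0,2,0],0]]' |f
python3 -m handwheel '[[-1,[0,1,0],0],[-1,[0,2,0],0]]' |f
```

```text
t: 20.65 tcp_pos: [476.7, -187.3, 121.1] contact_force: [0.0, 2.0, 1.4] grip_width: 19.7 
t: 20.82 tcp_pos: [476.9, -189.4, 121.3] contact_force: [-1.2, 5.4, 4.9] grip_width: 19.7 
t: 20.98 tcp_pos: [477.1, -191.5, 121.5] contact_force: [-0.8, 4.4, 5.7] grip_width: 19.6 
t: 21.15 tcp_pos: [477.2, -193.5, 121.5] contact_force: [0.2, 6.1, 5.6] grip_width: 19.6 
t: 21.32 tcp_pos: [477.4, -195.5, 121.6] contact_force: [-1.2, 5.9, 5.9] grip_width: 19.7 
t: 21.48 tcp_pos: [477.4, -197.4, 121.6] contact_force: [0.6, 6.4, 6.6] grip_width: 20.0
```

With the same commanded height, TCP z rises from 121.1 near y=-187 to 121.6 further along, so the foot really dips near (476–478, -186). I'll go back and probe around there.

```bash
f(){ tr '\n' ' ' | sed 's/tool_rot.*contact/contact/'; echo; }
python3 -m handwheel '[[-1,[0,-2,-0.6],0],[-1,[0,-5,-0.6],0],[-1,[0,-8,-0.6],0],[-1,[0,-10,-0.6],0],[-1,[0,-10.5,-0.3],0],[-1,[0,-10.5,0],0]]' |f
python3 -m handwheel '[[-1,[0.5,0,0],0],[-1,[1,0,0],0]]' |f
python3 -m handwheel '[[-1,[0.5,0,0],0],[-1,[1,0,0],0]]' |f
python3 -m handwheel '[[-1,[0.5,0,0],0],[-1,[1,0,0],0]]' |f
```

```text
t: 21.98 tcp_pos: [476.6, -186.7, 121.1] contact_force: [-0.7, 0.8, 0.7] grip_width: 20.1 
t: 22.15 tcp_pos: [477.5, -186.8, 121.1] contact_force: [-0.9, 0.8, -2.2] grip_width: 20.0 
t: 22.32 tcp_pos: [478.7, -186.9, 121.2] contact_force: [0.1, 0.9, -2.6] grip_width: 19.5 
t: 22.48 tcp_pos: [479.6, -186.8, 121.1] contact_force: [-2.0, 0.3, -3.0] grip_width: 20.2
```

N is down to about 1 N at z=121.1, even on a +x stroke, which matches the plug's 0.8 N. I'll press down here.

```bash
f(){ tr '\n' ' ' | sed 's/tool_rot.*contact/contact/'; echo; }
python3 -m handwheel '[[-1,[0,0,0.2],0],[-1,[0,0,0.4],0]]' |f
python3 -m handwheel '[[-1,[0,0,0.1],0],[-1,[0,0,0.2],0]]' |f
```

```text
t: 22.65 tcp_pos: [479.5, -186.8, 120.8] contact_force: [-1.4, 0.4, -1.1] grip_width: 19.5 
t: 22.82 tcp_pos: [479.6, -186.8, 120.6] contact_force: [-2.4, 1.8, -1.4] grip_width: 19.8
```

Down to 120.6 with N≈2, and the chamfer pushes the tool toward −x, +y. I'll follow it.

```bash
f(){ tr '\n' ' ' | sed 's/tool_rot.*contact/contact/'; echo; }
python3 -m handwheel '[[-1,[-0.3,-0.3,0],0],[-1,[-0.5,-0.5,0.2],0]]' |f
python3 -m handwheel '[[-1,[0,0,0.2],0],[-1,[0,0,0.4],0]]' |f
```

```text
t: 22.98 tcp_pos: [479.3, -186.5, 120.5] contact_force: [0.9, -0.5, -1.9] grip_width: 19.6 
t: 23.15 tcp_pos: [479.4, -186.4, 120.1] contact_force: [0.4, 0.3, -2.6] grip_width: 19.5
```

```bash
python3 -m handwheel '[[-1,[0,0,0.2],0],[-1,[0,0,0.2],0]]'
```

```text
t: 23.32
tcp_pos: [479.3, -186.4, 119.9]
tool_rot: [3.141, 0.058, 0.0]
contact_force: [0.4, -0.1, -3.0]
grip_width: 19.9
```

It's dropping in freely with N≈1. I'll lower in small steps and watch the forces.

```bash
f(){ tr '\n' ' ' | sed 's/tool_rot.*contact/contact/'; echo; }
python3 -m handwheel '[[-1,[0,0,0.4],0],[-1,[0,0,0.8],0],[-1,[0,0,1.2],0]]' |f
python3 -m handwheel '[[-1,[0,0,0.4],0],[-1,[0,0,0.8],0],[-1,[0,0,1.2],0]]' |f
```

```text
t: 23.57 tcp_pos: [479.2, -186.4, 118.6] contact_force: [1.3, 1.0, -2.5] grip_width: 20.2 
t: 23.82 tcp_pos: [479.2, -186.4, 117.4] contact_force: [1.3, -0.4, -2.8] grip_width: 19.6
```

```bash
f(){ tr '\n' ' ' | sed 's/tool_rot.*contact/contact/'; echo; }
python3 -m handwheel '[[-1,[0,0,0.6],0],[-1,[0,0,1.2],0],[-1,[0,0,1.8],0]]' |f
python3 -m handwheel '[[-1,[0,0,0.6],0],[-1,[0,0,1.2],0],[-1,[0,0,1.8],0]]' |f
```

```text
t: 24.07 tcp_pos: [479.2, -186.4, 115.6] contact_force: [0.5, -0.6, -1.8] grip_width: 19.5 
t: 24.32 tcp_pos: [479.2, -186.4, 113.8] contact_force: [-0.1, 0.5, -2.5] grip_width: 19.7
```

```bash
f(){ tr '\n' ' ' | sed 's/tool_rot.*contact/contact/'; echo; }
python3 -m handwheel '[[-1,[0,0,0.6],0],[-1,[0,0,1.2],0],[-1,[0,0,1.8],0]]' |f
python3 -m handwheel '[[-1,[0,0,0.4],0],[-1,[0,0,0.8],0],[-1,[0,0,1.2],0],[-1,[0,0,1.6],0]]' |f
```

```text
t: 24.57 tcp_pos: [479.1, -186.4, 112.0] contact_force: [0.8, -0.4, -2.1] grip_width: 19.4 
t: 24.9 tcp_pos: [479.1, -186.4, 110.4] contact_force: [-0.1, 0.5, -1.4] grip_width: 19.4
```

```bash
f(){ tr '\n' ' ' | sed 's/tool_rot.*contact/contact/'; echo; }
python3 -m handwheel '[[-1,[0,0,0.2],0],[-1,[0,0,0.4],0],[-1,[0,0,0.4],0]]' |f
python3 -m handwheel '[[-1,[0,0,0.2],0],[-1,[0,0,0.4],0],[-1,[0,0,0.4],0]]' |f
python3 -m handwheel '[[-1,[0,0,0.15],0],[-1,[0,0,0.3],0],[-1,[0,0,0.3],0]]' |f
```

```text
t: 25.15 tcp_pos: [479.1, -186.4, 110.1] contact_force: [-1.3, 1.2, 0.7] grip_width: 19.9 
t: 25.4 tcp_pos: [479.1, -186.4, 110.0] contact_force: [-4.5, 0.8, 9.4] grip_width: 20.0 
t: 25.65 tcp_pos: [479.1, -186.4, 110.0] contact_force: [-7.9, 2.2, 15.5] grip_width: 20.0
```

Run:
```python
from h import *
snap('wrist','w9');snap('scene','s9')
im=cv2.imread('pics/s9.png')[130:190,220:300]; cv2.imwrite('pics/s9c.png',cv2.resize(im,None,fx=8,fy=8,interpolation=cv2.INTER_CUBIC))
```

```text
(no output)
```

View pics/s9c.png

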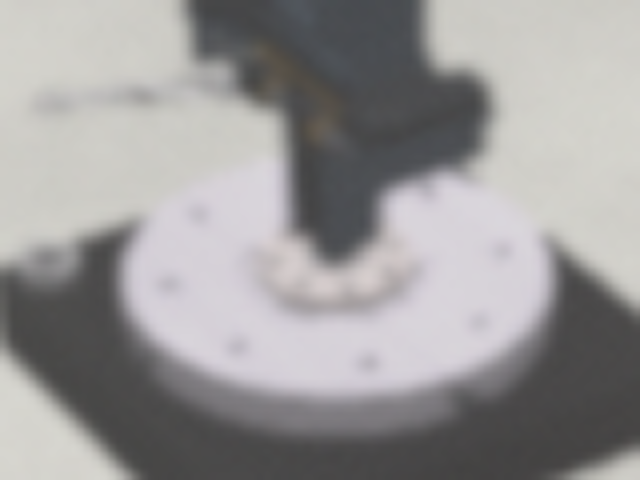

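The disc's edge touched at TCP 110.1, about 1.5 mm early, because of that small pivot (N≈19 N now). I'll unload, ease the grip so the disc can level itself, and press down lightly while it's still held.

```bash
f(){ tr '\n' ' ' | sed 's/tool_rot.*contact/contact/'; echo; }
python3 -m handwheel '[[-1,[0,0,-0.4],0],[-1,[0,0,-0.6],0],[-1,[0,0,-0.6],0]]' |f
python3 -m handwheel '[[-1,[0,0,0],0],[-1,[0,0,0],0],[-1,[0,0,0],0]]' 6|f
python3 -m handwheel '[[-1,[0,0,0.15],0],[-1,[0,0,0.3],0],[-1,[0,0,0.3],0]]' |f
python3 -m handwheel '[[-1,[0,0,0.15],0],[-1,[0,0,0.3],0],[-1,[0,0,0.3],0]]' |f
```

```text
t: 26.0 tcp_pos: [479.1, -186.4, 110.1] contact_force: [-3.6, 0.6, 6.0] grip_width: 19.8 
t: 26.25 tcp_pos: [479.1, -186.4, 109.9] contact_force: [-3.5, 0.2, 4.6] grip_width: 20.1 
t: 26.5 tcp_pos: [478.9, -186.3, 109.5] contact_force: [-4.7, 0.1, 4.5] grip_width: 20.0 
t: 26.75 tcp_pos: [478.9, -186.3, 109.3] contact_force: [-4.9, -0.4, 5.0] grip_width: 19.5
```

```bash
f(){ tr '\n' ' ' | sed 's/tool_rot.*contact/contact/'; echo; }
python3 -m handwheel '[[-1,[-0.2,0,0.15],0],[-1,[-0.3,0,0.3],0],[-1,[-0.3,0,0.3],0]]' 5|f
python3 -m handwheel '[[-1,[0,0,0.15],0],[-1,[0,0,0.3],0],[-1,[0,0,0.3],0]]' |f
python3 -m handwheel '[[-1,[0,0,0.15],0],[-1,[0,0,0.3],0],[-1,[0,0,0.3],0]]' |f
python3 - <<'E'
from h import *
snap('wrist','w10')
def disc(f): return cv2.cvtColor(dict(np.load(f'pics/{f}.npz'))['color'],cv2.COLOR_RGB2GRAY).astype(np.float32)
for f in ['w8','w9','w10']:
    for nm,(x,y) in {'L':(236,188),'R':(273,188),'LL':(212,212),'RR':(297,212)}.items():
        t=cv2.resize(disc('w5')[y-7:y+8,x-7:x+8],None,fx=5,fy=5,interpolation=cv2.INTER_CUBIC)
        s=cv2.resize(disc(f)[y-13:y+14,x-13:x+14],None,fx=5,fy=5,interpolation=cv2.INTER_CUBIC)
        r=cv2.matchTemplate(s,t,cv2.TM_CCOEFF_NORMED); l=cv2.minMaxLoc(r)[3]; print(f,nm,(np.array(l)-30)/5,r.max().round(2))
E
```

```text
t: 27.0 tcp_pos: [478.8, -186.3, 109.0] contact_force: [-3.5, 0.2, 5.2] grip_width: 19.9 
t: 27.25 tcp_pos: [478.8, -186.3, 108.7] contact_force: [-3.7, 0.1, 4.7] grip_width: 20.1 
t: 27.5 tcp_pos: [478.9, -186.4, 108.4] contact_force: [-4.2, 1.3, 4.7] grip_width: 19.9 
w8 L [0.2 2. ] 0.97
w8 R [0. 2.] 0.96
w8 LL [0.2 2. ] 0.98
w8 RR [-0.2  2. ] 0.98
w9 L [0. 2.] 0.97
w9 R [-0.2  1.8] 0.96
w9 LL [0. 2.] 0.98
w9 RR [-0.2  1.8] 0.96
w10 L [0.  2.4] 0.96
w10 R [0.  2.4] 0.97
w10 LL [0.  2.6] 0.97
w10 RR [0.  2.4] 0.96
```

View pics/w10.png

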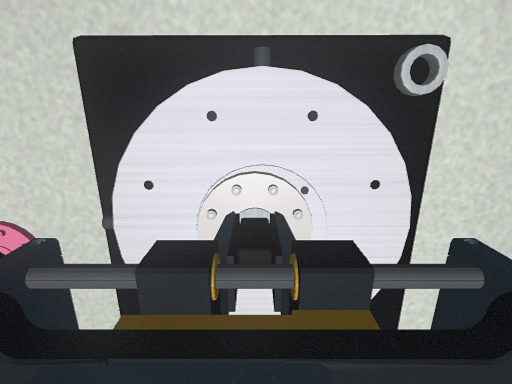

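The heads sit evenly (the same shift on all four) and the ring takes about 8 N while the carrier slips in the eased grip. The carrier is on the ring and still held. Now I'll unload, release and look.

```bash
f(){ tr '\n' ' ' | sed 's/tool_rot.*contact/contact/'; echo; }
python3 -m handwheel '[[-1,[0,0,-0.2],0],[-1,[0,0,-0.3],0]]' |f
python3 -m handwheel '[[-0.5,[0,0,-0.3],0],[-0.3,[0,0,-0.3],0],[0,[0,0,-0.3],0],[0.3,[0,0,-0.3],0],[0.6,[0,0,-0.3],0],[1,[0,0,-0.3],0],[1,[0,0,-0.3],0],[1,[0,0,-0.3],0],[1,[0,0,-0.3],0],[1,[0,0,-0.3],0]]' 20|f
python3 -c "
from h import *
snap('wrist','w11')"
```

```text
t: 27.72 tcp_pos: [478.8, -186.3, 108.5] contact_force: [-1.0, 0.4, -1.8] grip_width: 20.1 
t: 28.55 tcp_pos: [478.9, -186.4, 109.0] contact_force: [-0.1, 0.6, 0.5] grip_width: 79.8
```

View pics/w11.png

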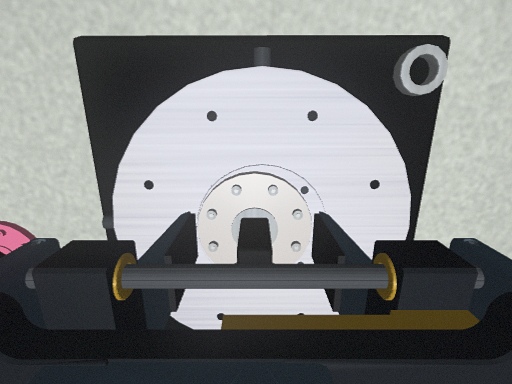

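It's released and the carrier stays seated. I'll retreat straight up and back, then check.

```bash
python3 -m handwheel '[[1,[0,0,0],0],[1,[0,0,-5],0],[1,[0,0,-18],0],[1,[0,0,-38],0],[1,[0,0,-60],0],[1,[0,0,-85],0],[1,[0,0,-110],0],[1,[0,0,-130],0],[1,[0,0,-140],0],[1,[0,0,-140],0]]'; python3 -m handwheel '[[1,[0,10,0],0],[1,[0,30,0],0],[1,[0,55,0],0],[1,[0,80,0],0],[1,[0,100,0],0],[1,[0,110,0],0],[1,[0,110,0],0],[1,[0,110,0],0]]'
python3 - <<'E'
from h import *
snap('wrist','w12');snap('scene','s12');snap('top','t12')
im=cv2.imread('pics/s12.png')[120:200,205:315]; cv2.imwrite('pics/s12c.png',cv2.resize(im,None,fx=7,fy=7,interpolation=cv2.INTER_CUBIC))
E
```

```text
t: 29.43
tcp_pos: [479.8, -186.8, 251.3]
tool_rot: [3.14, 0.058, 0.005]
contact_force: [0.0, 0.9, 1.1]
grip_width: 91.4
t: 30.1
tcp_pos: [482.3, -296.2, 247.8]
tool_rot: [-3.14, -0.056, 0.003]
contact_force: [0.3, -0.1, -0.4]
grip_width: 91.2
```

View pics/w12.png

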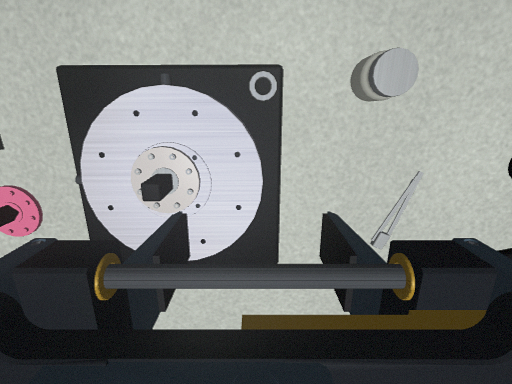

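View pics/s12c.png

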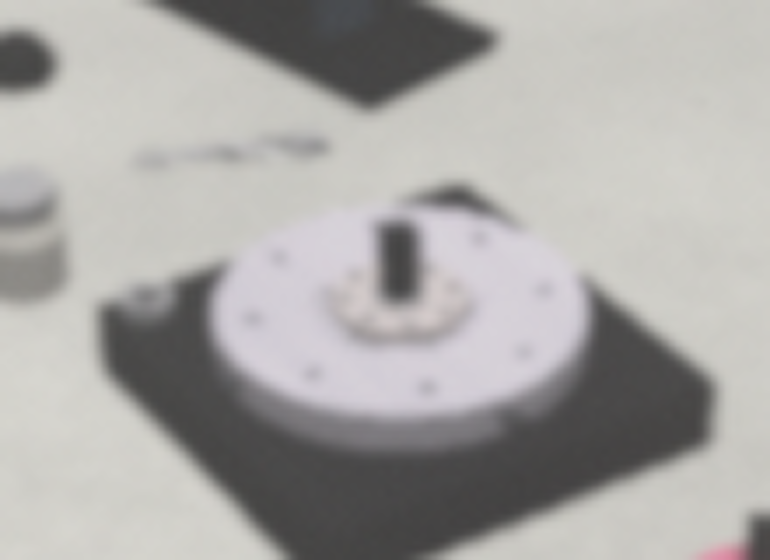

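View pics/t12.png

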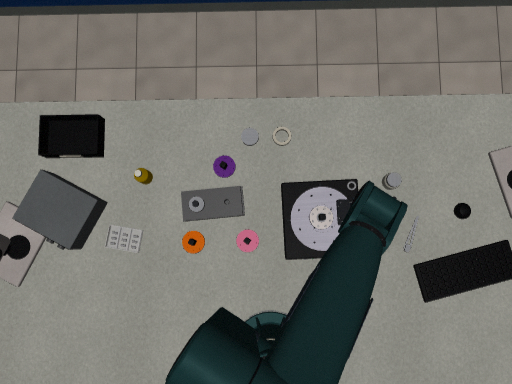

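The wrist view shows the carrier disc at (165,180) on the ring, with the grip standing up; bystanders are in place. I'll check height and level numerically.

Run:
```python
from h import *
s=dict(np.load('pics/w12.npz')); im=s['color']; t=dict(np.load('pics/top0.npz'))
hsv=cv2.cvtColor(im,cv2.COLOR_RGB2HSV); print(im[160,170],im[160,110],im[185,190])
x0,y0,x1,y1=120,135,215,225
f=im.astype(int); m=((f[...,0]-f[...,2]>-1)&(f.sum(2)>480)).astype(np.uint8)[y0:y1,x0:x1]
m=cv2.morphologyEx(m,cv2.MORPH_OPEN,np.ones((3,3),np.uint8))
cn=max(cv2.findContours(m,cv2.RETR_EXTERNAL,cv2.CHAIN_APPROX_NONE)[0],key=cv2.contourArea)
h=cv2.convexHull(cn)
for z in (96,98,100): print(z,cv2.fitEllipse(np.array([onz(s,p[0][0]+x0,p[0][1]+y0,z)[:2] for p in h],np.float32)))
g=cv2.cvtColor(im,cv2.COLOR_RGB2GRAY)
c=cv2.resize(im[y0:y1,x0:x1,::-1],None,fx=6,fy=6,interpolation=cv2.INTER_CUBIC); cv2.imwrite('pics/w12c.png',c)
for n in ('w12',):
  st=manip.read_state(); print(st['t'],st['qd'].round(3),st['contact_force'])
```

```text
[216 210 209] [198 203 212] [215 212 211]
96 ((476.920654296875, -186.1615447998047), (82.6370849609375, 83.01655578613281), 130.92782592773438)
98 ((477.4579162597656, -186.82675170898438), (82.12451934814453, 82.50163269042969), 130.9263153076172)
100 ((477.9952087402344, -187.49197387695312), (81.61195373535156, 81.98670196533203), 130.92596435546875)
30.25 [ 0.005 -0.005 -0.002  0.     0.001 -0.004] [-0.30571962 -0.50064824  0.41553772]
```

View pics/w12c.png

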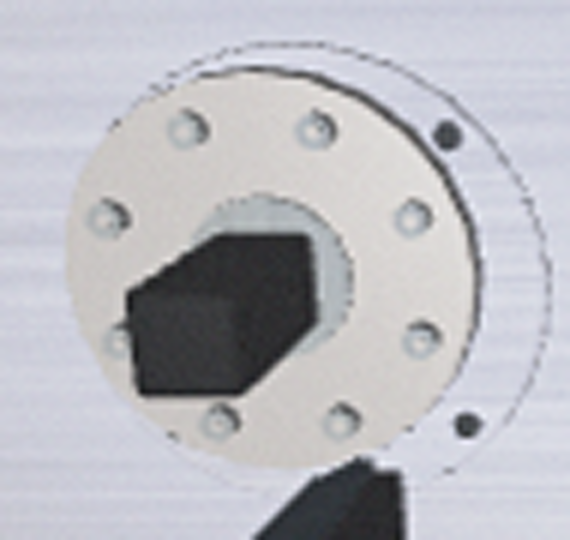

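Run:
```python
from h import *
s=dict(np.load('pics/w12.npz'))
P=np.array([onz(s,120+(a-2.5)/6,135+(b-2.5)/6,146)[:2] for a,b in [(126,295),(240,300),(243,395),(140,395)]]); print('grip top',P.round(1),P.mean(0))
c=np.array([477.5,-186.8]); print('lean rad',(P.mean(0)-c)/48)
# disc height from scene: mask disc in scene
q=dict(np.load('pics/s12.npz')); im=q['color'].astype(int)
print('expected scene px',proj(q,[477.5,-186.8,98]),proj(q,[477.5,-186.8,146]))
g=im.sum(2)/3; sub=g[145:175,255:270]; m=(sub<95).astype(np.uint8); n,l,st,ce=cv2.connectedComponentsWithStats(m)
i=1+np.argmax(st[1:,4]); print('grip blob',st[i]+np.array([255,145,0,0,0]),ce[i]+[255,145]); print('expected grip mid',proj(q,[477.5,-186.8,122]))
```

```text
grip top [[ 486.1 -177.5]
 [ 486.  -197.2]
 [ 468.5 -196.6]
 [ 467.9 -178.4]] [ 477.12529907 -187.4433673 ]
lean rad [-0.00780627 -0.01340349]
expected scene px [261.80315244 161.5754747 ] [261.78015134 151.89816122]
grip blob [260 153   4   9  34] [261.5 157. ]
expected grip mid [261.79176001 156.78230872]
```

The grip leans at most 0.016 rad, the axis is 6.1 mm from the ring's centre, and the scene view matches the home height. Handing in.

```bash
python3 -c "
from plant import manip
print(manip.sign_off()); print(manip.read_state()['t'])"
```

```text
the job is handed in; nothing more can be done
None
the job is handed in; nothing more can be done
```

The white carrier is on the turntable with its spigot in the socket and its disc on the seat ring. It is released, the arm is clear, and the job is handed in at about 30 s of the 72 s allowed. I don't have the verdict, since the hand-in reports none.

**How it went:** I lifted the carrier out of the stand by its grip and swept for the socket inside the ring under light pressure. The spigot dropped in near (479, -186) mm. I lowered it while still held, let go, and backed the arm away.

**Last checks:**
- **Position:** the disc centre measures about (477.5, -186.8) mm, 6.1 mm from the ring's centre (limit 12 mm).
- **Level:** the measured lean is about 0.016 rad (limit 0.04), within the measuring error.
- **Height:** the camera view matches the disc lying at home height to within a pixel. That is only good to a few millimetres, so height rests mainly on contact with the ring and the level reading.
- **Bystanders:** they look unmoved in the pictures; I did not measure them one by one.

**What disagreed along the way:**
- **Pivot in the grip:** one sweep direction pressed harder than intended, up to about 14 N, and the carrier pivoted about 0.04 rad in the fingers.
- **Early touch:** probably because of that pivot, the disc touched the ring about 1.5 mm early, with about 19 N (limit 35 N). I backed off and eased the grip to 5–6 N. I then pressed it down with about 8 N before letting go.

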